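Fold down the lids of the pill organiser

ROBOT

A 7-joint arm with a two-finger parallel gripper is mounted at the origin on the work surface. World frame = base frame: x ahead of the robot, y to its left, z up, the work surface at z = 0. Lengths are in m, angles in rad, forces in N, time in s.
With the tool pointing down it reaches from about 0.4 to 0.85 m from the base axis. Payload 4.5 kg.
Tool frame: the origin (TCP) lies between the finger pads, 19 mm behind the fingertips; this is the grasp point; z points along the fingers, y is the line along which they close (so a half turn about z gives the same grasp; the last joint's range is limited). The gripper opens to 88 mm and grips with 3 to 60 N. Pads are 18 mm wide; open, the fingers measure 123 mm over their backs; the gripper's body (75 mm by 187 mm) begins 45 mm behind the grasp point.
Start: joints at [-1.286, 0.689, -0.195, 1.565, 0.157, 0.902, -0.215], TCP at [0.155, 0.605, 0.257] pointing down, gripper open.
Joint ranges: [-3.01, 3.01], [-0.46, 2.08], [-1.47, 1.51], [0.13, 2.56], [-1, 4.14], [0.04, 2.09], [-2.66, 2.66]. Speed limits (rad/s): [2.57, 2.57, 3.14, 3.14, 3.14, 3.14, 3.14].

INTERFACE

Orientations are given as a unit quaternion [x, y, z, w].
In Python, from plant import r gives the robot as it stands.
- The arm moves only by the tool step_arm, never from a script. Its argument "motion" is a list of rows, each an object with "dp": the shift along the tool's x, y, z in mm, a list of three; "twist": the turn, a rotation vector about the tool's x, y, z in rad, a list of three; "hand": the opening, from -1 (shut) to 1 (fully open). In form: [{"dp": [dx, dy, dz], "twist": [rx, ry, rz], "hand": hand}, ...]. A call has 1 to 5 rows; each row is the pose to reach, as a shift and turn from the pose commanded when the call began, along the tool's axes at that moment; what a row does not reach only later rows make up. A row lasts 1/8 s, in which the tool goes at most 62.5 mm and 10.7 degrees, less where a joint would pass 70% of its speed; a pose out of reach is approached as far as the arm can. A call with a gripper value outside its range is refused whole. The fingers move at their own pace and stop on an object; "force" is the grip in N (left out, the last holds). Time passes only in rows, so rows that repeat a pose let the fingers close. It gives the time, the measured TCP pose, the force, the opening and the grip force at its end, in the units of the state.
- r.get_state(): the state, without advancing time (a new reading comes with each control period).
- r.snapshot(name): name is "scene" or "top"; returns a dict with "pixels" (420x560x3 uint8, red, green, blue), "depth" (420x560 float32, m along the optical axis (not along the pixel's ray), 0 where there is no reading), "fx", "fy", "cx", "cy" (pixels), "xyz" and "orientation" of the camera in the world. Camera axes: x right, y down, z forward; pixel columns grow to the right and rows downward; lengths in m; the calibration is good to about 2 mm. A picture is of the moment at which its call begins.
- r.finish_job(): hands the job in; it is judged then, once.
Trained networks look in the newest picture that a camera, given by its name, has taken for a name from the list of things; names that differ only in an ending like _2 or _b are one class to them, and where a whole thing is asked for, a point or a joint stands for the part that bears it (a point fixed in the world has none). Each returns a list of dicts, best first, with "score" (0 to 1); they miss things now and then, are a little off and sometimes report something else, mostly with a low value. They report only what shows in the picture. A call takes as long as a camera call. They do not tell look-alikes from the thing itself.
- r.search_frame(camera, thing): "at" ([x, y, z] in m, in the coordinates of the camera as it stood for that picture, good to about 4 mm: the middle of the surface that is visible of it).
The state is a dict: "clock": time; "q": joint angles; "qd": joint speeds; "joint_torque": joint torques, N m; "tool_pos": TCP position; "eef_rot": TCP orientation; "contact_force": force on the tool from outside, world axes, zero at the start; "moment": the same for the moment, N m; "opening": opening from 0.0 (shut) to 1.0 (fully open); "finger_force": force on a finger pad.
Only numpy, scipy, OpenCV 4.12 (cv2) and the standard library are available. Lean on these libraries where they do the work, as an engineer would, in place of code of your own. Each camera call takes 0.05 s, during which the arm holds its last target. There are 200 camera calls.

TASK

All seven lids of the weekly pill organiser on the table stand open. Run your fingertips lightly along its top in one pass, starting at the rubber thumb pad on its end and going down the row, so that the lids fold shut one after another and all end flat; stay close to the row until the last lid is shut, then move clear. Do not pinch, lift or tip the organiser or push it out of its place, and leave everything else on the table as it stands.

Things in the scene. Friction and masses are not known exactly. Their poses are not given: they have to be found in the camera images.
- organiser: Weekly pill organiser of grey plastic standing loose on the table, about 0.3 to 0.6 kg filled: a straight box 244 mm long (its x axis), 40 mm wide (y), 30 mm high (z up). Origin: centre of its underside. From its -x end: a plain solid end block 28 mm long topped by a springy black thumb pad, then seven lidded compartments in a row, 30 mm each, then a 6 mm end wall.
- start (a point): Centre of the top of the flat black rubber thumb pad (26 x 38 mm) on the plain end block, where the row of lids begins; 32 mm above the table, 2 mm higher than the shut lids' tops, 14 mm before the first lid's hinge. The pad is springy: it gives 1 mm per 1.5 N, at most 3 mm. A fingertip lower than 29 mm catches on the lids' edges.
- finish (a point): Point over the end wall at the far end of the row, level with the shut lids' tops (30 mm above the table), 227 mm from start. The line from start to finish runs along the middle of all the lids. Open lids slope up and away from start; their light friction hinges (about 0.004 N m) stay where left, so a fingertip passing just over the box from start to finish folds them down.
- lid1 (a joint): Angle (rad) of the first lid from the end block: 0 shut and flat, more is more open (at most 1.35). Its hinge, across the box 14 mm from start and 27 mm up, is at the lid's edge nearer the end block; its free edge, 28 mm on, points toward finish. White plate 24 mm long, 38 wide, 3 thick, top 30 mm up when shut.
- lid2 (a joint): Angle (rad) of the second lid from the end block: 0 shut and flat, more is more open (at most 1.35). Its hinge, across the box 44 mm from start and 27 mm up, is at the lid's edge nearer the end block; its free edge, 28 mm on, points toward finish. Same plate as lid1.
- lid3 (a joint): Angle (rad) of the third lid from the end block: 0 shut and flat, more is more open (at most 1.35). Its hinge, across the box 74 mm from start and 27 mm up, is at the lid's edge nearer the end block; its free edge, 28 mm on, points toward finish. Same plate as lid1.
- lid4 (a joint): Angle (rad) of the fourth lid from the end block: 0 shut and flat, more is more open (at most 1.35). Its hinge, across the box 104 mm from start and 27 mm up, is at the lid's edge nearer the end block; its free edge, 28 mm on, points toward finish. Same plate as lid1.
- lid5 (a joint): Angle (rad) of the fifth lid from the end block: 0 shut and flat, more is more open (at most 1.35). Its hinge, across the box 134 mm from start and 27 mm up, is at the lid's edge nearer the end block; its free edge, 28 mm on, points toward finish. Same plate as lid1.
- lid6 (a joint): Angle (rad) of the sixth lid from the end block: 0 shut and flat, more is more open (at most 1.35). Its hinge, across the box 164 mm from start and 27 mm up, is at the lid's edge nearer the end block; its free edge, 28 mm on, points toward finish. Same plate as lid1.
- lid7 (a joint): Angle (rad) of the seventh lid from the end block: 0 shut and flat, more is more open (at most 1.35). Its hinge, across the box 194 mm from start and 27 mm up, is at the lid's edge nearer the end block; its free edge, 28 mm on, points toward finish. Same plate as lid1.
- pill_bottle: Bystander: amber pill bottle, 38 mm across, 75 mm tall, origin under its centre; stands beside the organiser.
- card_box: Bystander: small white card box, 62 x 40 x 36 mm, origin under its centre; stands beside the organiser.
- mug: Bystander: black mug, 82 mm across, 98 mm tall, origin under its centre.
- tin: Bystander: tin can, 74 mm across, 110 mm tall, origin under its centre.
- remote: Bystander: slim white remote control lying flat, 135 x 40 x 18 mm, origin under its centre.
- glasses_case: Bystander: black glasses case, 160 x 62 x 38 mm, origin under its centre.
There are look-alikes about, which are no part of the job. Several things have the shape of the organiser; the one meant has the colours described above.

How it is judged:
On the way, in this order (a step that is already met when the one before it is completed fails the run):
1. the fingertips come down to the thumb pad on the end block (TCP within 30 mm sideways of its middle and less than 80 mm above the organiser's underside) (horizontal distance between the grasp point and start below 0.03 m and z of the grasp point in the frame of organiser below 0.08 m and value of joint lid1 above 0.2 rad).
2. the first lid from the end block is shut (within 0.15 rad) (value of joint lid1 below 0.15 rad).
3. the second lid from the end block is shut (within 0.15 rad) (value of joint lid2 below 0.15 rad).
4. the third lid from the end block is shut (within 0.15 rad) (value of joint lid3 below 0.15 rad).
5. the fourth lid from the end block is shut (within 0.15 rad) (value of joint lid4 below 0.15 rad).
6. the fifth lid from the end block is shut (within 0.15 rad) (value of joint lid5 below 0.15 rad).
7. the sixth lid from the end block is shut (within 0.15 rad) (value of joint lid6 below 0.15 rad).
8. the seventh lid from the end block is shut (within 0.15 rad) (value of joint lid7 below 0.15 rad).
At the end, for the whole second after the job is handed in: All seven lids are within 0.15 rad of flat; the organiser stands level on the table, at rest, within 30 mm of where it was; the other things are within 20 mm of where they were (value of joint each of lid1, lid2, lid3, lid4, lid5, lid6, lid7 below 0.15 rad and angle between organiser's own z axis and vertical below 0.05 rad and height (world z) of organiser below 0.006 m and distance of organiser from where it was at the start of the episode below 0.03 m and linear speed of organiser below 0.01 m/s and distance of each of pill_bottle, card_box, mug, tin, remote, glasses_case from where it was at the start of the episode below 0.02 m); the robot touches nothing.
It fails at once if the fingertips leave the row part-way: with the first lid shut and the last still open, the TCP is more than 100 mm above the organiser's underside or more than 50 mm to the side of the row (value of joint lid1 below 0.15 rad and value of joint lid7 above 0.3 rad and (z of the grasp point in the frame of organiser above 0.1 m or y of the grasp point in the frame of organiser above 0.05 m or y of the grasp point in the frame of organiser below -0.05 m)).
It fails at once if the organiser is lifted more than 10 mm, tipped more than 0.15 rad or pushed more than 30 mm (height (world z) of organiser above 0.01 m or angle between organiser's own z axis and vertical above 0.15 rad or distance of organiser from where it was at the start of the episode above 0.03 m).
It fails at once if the organiser is pressed hard (over 45 N) (contact force between the fingers and organiser above 45 N).
It fails at once if another thing on the table is moved more than 20 mm or lifted (distance of any of pill_bottle, card_box, mug, tin, remote, glasses_case from where it was at the start of the episode above 0.02 m).
It also fails if it takes over 42 s, if anything falls off the work surface, if the arm or the gripper's body presses on something with over 40 N, if the wrist force passes 120 N, or if a joint passes its speed limit or range.

## Working session

There is one attempt and no reset: what is moved stays moved. The work goes in short steps, Python scripts to look and compute and a tool call to move; the robot and the scene stay as the last step left them, time stands still between calls to the robot, and variables do not carry over. Pictures are saved under pics/ and viewed, at most 10 in all, crops included, and the job is handed in when it is done.

Besides the shell and the picture viewer there is one more tool, called after ">>>" by a JSON object that holds its "name" and its "arguments". step_arm: Moves the arm, as the interface text tells. Its arguments: {"type":"object","properties":{"motion":{"type":"array"},"force":{"type":"number"}},"required":["motion"]}

```bash
mkdir -p pics; ls
cat > h.py <<'E'
import numpy as np, cv2
from scipy.spatial.transform import Rotation as R
from plant import r
def snap(c,name=None):
    s=r.snapshot(c)
    if name: cv2.imwrite(f'pics/{name}.png',cv2.cvtColor(s['pixels'],cv2.COLOR_RGB2BGR))
    return s
def cam2w(s,p): return R.from_quat(s['orientation']).apply(p)+np.array(s['xyz'])
def cloud(s):
    v,u=np.mgrid[:420,:560]; d=s['depth']
    P=np.stack([(u-s['cx'])/s['fx']*d,(v-s['cy'])/s['fy']*d,d],-1)
    W=cam2w(s,P.reshape(-1,3)).reshape(420,560,3); W[d==0]=np.nan; return W
def proj(s,p):
    c=R.from_quat(s['orientation']).inv().apply(np.asarray(p)-s['xyz']); return np.array([c[0]/c[2]*s['fx']+s['cx'],c[1]/c[2]*s['fy']+s['cy']])
E
python3 - <<'E'
from h import *
np.set_printoptions(precision=3,suppress=True)
for c in ['top','scene']:
    s=snap(c,c+'0'); np.savez(c+'0.npz',**s)
    print(c,s['xyz'],s['fx'])
    for t in ['organiser','start','finish','pill_bottle','card_box','mug','tin','remote','glasses_case']:
        for d in r.search_frame(c,t)[:4]:
            w=cam2w(s,d['at']); print(t,round(d['score'],2),w,proj(s,w).round())
st=r.get_state(); print(st['clock'],st['tool_pos'],st['eef_rot'],R.from_quat(st['eef_rot']).as_matrix())
E
```

```text
pics
top [0.355 0.013 1.184] 449.94336114462556
organiser 0.86 [ 0.568 -0.088  0.033] [314. 145.]
organiser 0.85 [0.18  0.288 0.033] [165. 296.]
organiser 0.75 [ 0.154 -0.301  0.031] [397. 307.]
start 0.94 [ 0.159 -0.303  0.034] [398. 306.]
start 0.83 [0.177 0.288 0.03 ] [165. 298.]
start 0.77 [ 0.57  -0.084  0.033] [312. 144.]
start 0.56 [0.499 0.002 0.079] [279. 169.]
finish 0.82 [ 0.16  -0.298  0.031] [396. 305.]
finish 0.72 [ 0.572 -0.083  0.034] [312. 144.]
finish 0.58 [0.174 0.285 0.031] [167. 299.]
pill_bottle 0.73 [ 0.568 -0.088  0.033] [314. 145.]
pill_bottle 0.51 [ 0.495 -0.001  0.076] [280. 171.]
card_box 0.64 [ 0.639 -0.166  0.041] [345. 117.]
mug 0.65 [0.579 0.366 0.048] [136. 139.]
tin 0.71 [ 0.572 -0.087  0.032] [313. 144.]
tin 0.57 [ 0.467 -0.341  0.11 ] [422. 182.]
remote 0.58 [0.407 0.349 0.015] [145. 207.]
glasses_case 0.68 [ 0.657 -0.334  0.04 ] [409. 111.]
glasses_case 0.44 [ 0.641 -0.167  0.041] [345. 117.]
scene [0.942 0.752 0.723] 431.67862499577575
organiser 0.87 [0.182 0.306 0.031] [430. 244.]
organiser 0.71 [ 0.168 -0.274  0.026] [296. 148.]
organiser 0.68 [ 0.577 -0.061  0.022] [217. 224.]
start 0.87 [0.18  0.304 0.025] [430. 245.]
start 0.85 [ 0.579 -0.056  0.022] [217. 226.]
start 0.77 [ 0.174 -0.277  0.029] [294. 148.]
finish 0.96 [ 0.17  -0.278  0.029] [295. 147.]
finish 0.93 [0.183 0.304 0.024] [429. 246.]
finish 0.87 [ 0.578 -0.059  0.02 ] [217. 226.]
finish 0.55 [0.419 0.355 0.014] [373. 303.]
pill_bottle 0.94 [0.514 0.016 0.047] [253. 224.]
card_box 0.8 [ 0.652 -0.147  0.039] [175. 212.]
card_box 0.55 [ 0.673 -0.314  0.033] [145. 187.]
mug 0.96 [0.585 0.362 0.063] [316. 325.]
tin 0.94 [ 0.491 -0.33   0.07 ] [199. 156.]
remote 0.83 [0.42  0.354 0.012] [372. 303.]
1.0 [0.155 0.605 0.257] [0.125 0.992 0.    0.   ] [[-0.969  0.248  0.   ]
 [ 0.248  0.969  0.   ]
 [ 0.     0.    -1.   ]]
```

Run:
```python
import cv2
a=cv2.imread('pics/top0.png')
cv2.imwrite('pics/top_crop.png',cv2.resize(a[80:220,220:400],(771,600),interpolation=cv2.INTER_CUBIC))
```

```text
(no output)
```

View pics/top0.png

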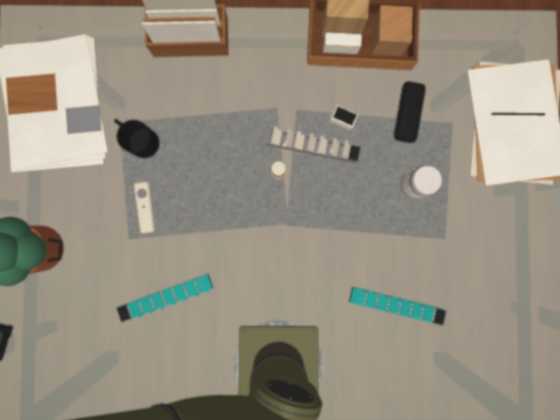

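View pics/top_crop.png

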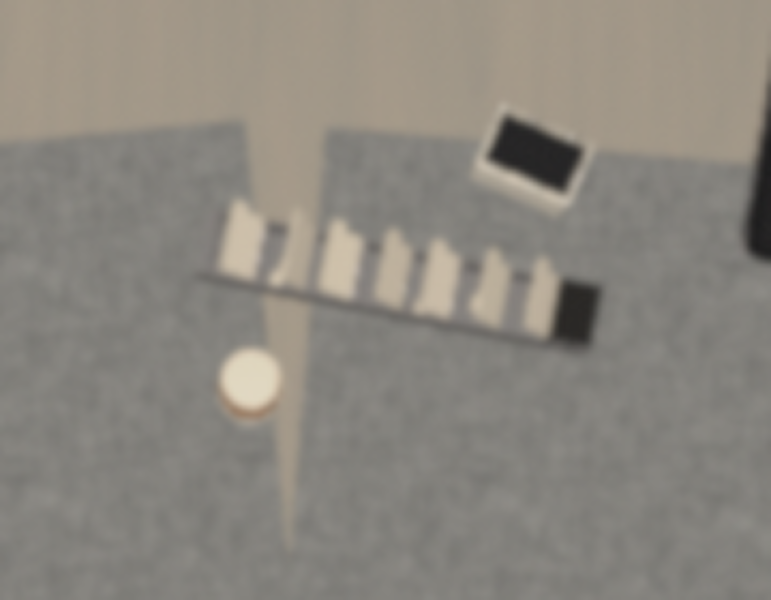

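View pics/scene0.png

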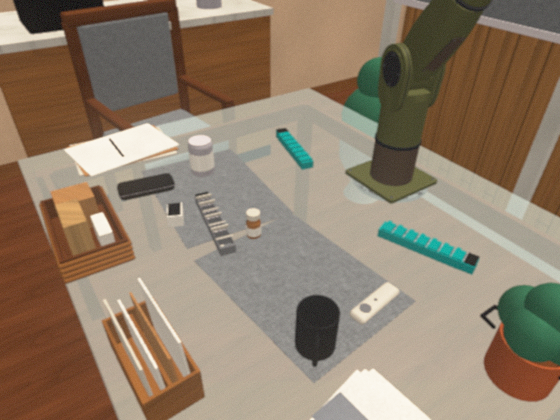

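The three organiser-shaped things in the top view are a grey one with white lids and a black pad at (315,145), a teal one at (165,297) and a teal one at (397,306). The grey one fits the description. The crop confirms it: black pad at crop (577,312), about px (355,153), with the seven white lids running left from it. The card box is at (345,117), the bottle at (280,170) and the tin at (427,181). In the scene view the pad is at about (203,197) and the end wall at about (228,248).

Run:
```python
from h import *
np.set_printoptions(precision=4,suppress=True)
for c,box in [('top',(342,138,368,166)),('scene',(192,184,215,210))]:
    s=dict(np.load(c+'0.npz')); W=cloud(s); u0,v0,u1,v1=box
    p=s['pixels'][v0:v1,u0:u1].astype(int).max(-1); w=W[v0:v1,u0:u1]
    m=(p<60)&(w[...,2]>.026)
    n,l,stt,_=cv2.connectedComponentsWithStats(m.astype(np.uint8)); k=1+stt[1:,4].argmax(); m=l==k
    q=w[m]; print(c,'pad n',m.sum(),'med',np.median(q,0),'rect',cv2.minAreaRect((q[:,:2]*1000).astype(np.float32)))
    print(' pix',stt[k][:4]+[u0,v0,0,0])
    # body + lids: above table, in the organiser's area
    g=np.nan_to_num(W,nan=-1)
    M=(g[...,2]>.018)&(g[...,2]<.07)&(g[...,0]>.5)&(g[...,0]<.64)&(g[...,1]>-.22)&(g[...,1]<.06)
    n,l,stt,_=cv2.connectedComponentsWithStats(M.astype(np.uint8),connectivity=4); k=1+stt[1:,4].argmax()
    q=g[l==k]; rc=cv2.minAreaRect((q[:,:2]*1000).astype(np.float32)); print(' box n',len(q),rc,cv2.boxPoints(rc), 'zmax',np.percentile(q[:,2],[5,50,99]))
    low=q[(q[:,2]<.034)]; rc=cv2.minAreaRect((low[:,:2]*1000).astype(np.float32)); print(' low',len(low),rc,cv2.boxPoints(rc))
    t=g[(g[...,0]>.45)&(g[...,0]<.55)&(g[...,1]>-.15)&(g[...,1]<-.05)]; print(' table z',np.median(t[:,2]))
    for y in (0,):pass
```

```text
top pad n 92 med [ 0.5487 -0.1917  0.0318] rect ((549.3701171875, -191.8399200439453), (19.177085876464844, 31.7918758392334), 79.76280212402344)
 pix [350 147   9  13]
 box n 1190 ((571.2905883789062, -86.78870391845703), (243.05052185058594, 45.70709991455078), 79.03617095947266) [[ 525.7414 -201.7493]
 [ 570.6142 -210.4423]
 [ 616.8398   28.1719]
 [ 571.967    36.8649]] zmax [0.0226 0.0367 0.0528]
 low 485 ((569.3017578125, -86.33370971679688), (243.03358459472656, 42.22487258911133), 78.73443603515625) [[ 524.857  -201.3847]
 [ 566.2682 -209.6336]
 [ 613.7465   28.7173]
 [ 572.3353   36.9662]]
 table z 0.0013871563979620527Traceback (most recent call last):
  File "<stdin>", line 7, in <module>
ValueError: attempt to get argmax of an empty sequence
```

Run:
```python
from h import *
np.set_printoptions(precision=4,suppress=True)
t=dict(np.load('top0.npz')); s=dict(np.load('scene0.npz')); W=cloud(s); g=np.nan_to_num(W,nan=-1)
print('proj start in scene',proj(s,[.549,-.192,.032]))
M=(g[...,2]>.016)&(g[...,2]<.07)&(g[...,0]>.5)&(g[...,0]<.64)&(g[...,1]>-.23)&(g[...,1]<.06)
n,l,stt,_=cv2.connectedComponentsWithStats(M.astype(np.uint8),connectivity=4); k=1+stt[1:,4].argmax(); q=g[l==k]
print(stt[k]); rc=cv2.minAreaRect((q[:,:2]*1000).astype(np.float32)); print(len(q),rc,cv2.boxPoints(rc))
p=s['pixels'].astype(int).max(-1)
m=(l==k)&(p<60); pw=g[m&(g[...,1]<-.165)]; print('pad',len(pw),np.median(pw,0),pw.min(0),pw.max(0))
# lid angles from top: highest points along row
a=np.deg2rad(79.); e=np.array([np.cos(a),np.sin(a)]); G=np.nan_to_num(cloud(t),nan=-1)
d=G[...,:2]-[.549,-.192]; x=d@e; y=d@[-e[1],e[0]]
for i in range(7):
    h=.014+.03*i; mm=(x>h-.003)&(x<h+.027)&(abs(y)<.014)&(G[...,2]>0)&(G[...,2]<.07); j=G[mm][:,2].argmax(); print(i+1,G[mm][:,2].max(),(x[mm][j]-h))
```

```text
proj start in scene [203.3709 193.9878]
[195 192  41  60 840]
840 ((574.931640625, -83.91572570800781), (246.1912384033203, 44.54547119140625), 79.26793670654297) [[ 530.126  -200.7107]
 [ 573.8924 -209.0058]
 [ 619.7372   32.8792]
 [ 575.9709   41.1743]]
  return _methods._mean(a, axis=axis, dtype=dtype,
  ret = um.true_divide(
Traceback (most recent call last):
ValueError: zero-size array to reduction operation minimum which has no identity
```

>>> {"name": "step_arm", "arguments": {"motion": [{"dp": [-40,-50,0],"twist": [0,0,0.18],"hand": -1},{"dp": [-90,-90,0],"twist": [0,0,0.36],"hand": -1},{"dp": [-140,-130,0],"twist": [0,0,0.54],"hand": -1},{"dp": [-200,-160,0],"twist": [0,0,0.72],"hand": -1},{"dp": [-260,-190,0],"twist": [0,0,0.9],"hand": -1}], "force": 10}}

```text
clock: 1.62
tool_pos: [0.3508, 0.3647, 0.2578]
eef_rot: [0.546, 0.838, 0.001, -0.0]
contact_force: [0.9, 0.5, -1.4]
opening: 0.455
finger_force: 0.0
```

```bash
cat >> h.py <<'E'
A=np.deg2rad(79.1); C=np.array([.5715,-.0855]); E=np.array([np.cos(A),np.sin(A)]); N=np.array([-E[1],E[0]])
def rowpt(s,z): return np.r_[C+(s-.108)*E,z]   # s along row from start
def togo(p):
    st=r.get_state(); T=R.from_quat(st['eef_rot']); M=np.c_[np.r_[E,0],np.r_[E[1],-E[0],0],[0,0,-1]]
    d=st['tool_pos'][:2]-C
    print('t',st['clock'],'s',(d@E+.108)*1000,'lat',d@N*1000,'z',st['tool_pos'][2],'F',st['contact_force'],'op',st['opening'],'dp',(T.inv().apply(np.array(p)-st['tool_pos'])*1000).round(1),'twist',(T.inv()*R.from_matrix(M)).as_rotvec().round(3))
E
python3 -c "
from h import *
np.set_printoptions(precision=2,suppress=True)
togo(rowpt(-.006,.15)); togo(rowpt(-.006,.085))"
```

```text
t 1.625 s 508.29637742257984 lat 301.88726991081853 z 0.25781825988495344 F [ 0.88  0.55 -1.44] op 0.45484835576374966 dp [-594.8  -44.3  107.4] twist [ 0.  -0.   0.6]
t 1.625 s 508.29637742257984 lat 301.88726991081853 z 0.25781825988495344 F [ 0.88  0.55 -1.44] op 0.45484835576374966 dp [-594.8  -44.4  172.4] twist [ 0.  -0.   0.6]
```

>>> {"name": "step_arm", "arguments": {"motion": [{"dp": [-60,-4,0],"twist": [0,0,0.12],"hand": -1},{"dp": [-120,-9,0],"twist": [0,0,0.24],"hand": -1},{"dp": [-180,-13,0],"twist": [0,0,0.36],"hand": -1},{"dp": [-240,-18,0],"twist": [0,0,0.48],"hand": -1},{"dp": [-300,-22,0],"twist": [0,0,0.6],"hand": -1}]}}

```text
clock: 2.25
tool_pos: [0.4525, 0.0813, 0.2577]
eef_rot: [0.769, 0.639, 0.001, 0.0]
contact_force: [1.4, 0.7, 0.5]
opening: 0.007
finger_force: 0.0
```

```bash
python3 -c "
from h import *
np.set_printoptions(precision=2,suppress=True)
togo(rowpt(-.006,.15))"
```

```text
t 2.25 s 249.32916812827222 lat 148.41298309010523 z 0.25771394446044327 F [1.43 0.69 0.45] op 0.006833061948096563 dp [-256.4  146.6  107.6] twist [ 0.   -0.    0.01]
```

>>> {"name": "step_arm", "arguments": {"motion": [{"dp": [-54,31,0],"twist": [0,0,0.01],"hand": -1},{"dp": [-108,62,0],"twist": [0,0,0.01],"hand": -1},{"dp": [-160,92,0],"twist": [0,0,0.01],"hand": -1},{"dp": [-210,120,30],"twist": [0,0,0.01],"hand": -1},{"dp": [-252,144,70],"twist": [0,0,0.01],"hand": -1}]}}

```text
clock: 2.88
tool_pos: [0.5494, -0.1915, 0.1891]
eef_rot: [0.771, 0.637, 0.001, 0.002]
contact_force: [1.1, -0.1, -0.0]
opening: 0.005
finger_force: 0.0
```

>>> {"name": "step_arm", "arguments": {"motion": [{"dp": [0,0,20],"twist": [0,0,0],"hand": -1},{"dp": [0,0,30],"twist": [0,0,0],"hand": -1},{"dp": [0,0,30],"twist": [0,0,0],"hand": -1},{"dp": [0,0,30],"twist": [0,0,0],"hand": -1}]}}

```text
clock: 3.38
tool_pos: [0.5484, -0.1883, 0.1599]
eef_rot: [0.771, 0.637, 0.001, 0.001]
contact_force: [-0.1, 1.2, 0.3]
opening: 0.005
finger_force: 0.0
```

```bash
python3 -c "
from h import *
np.set_printoptions(precision=2,suppress=True)
togo(rowpt(-.006,.06))
s=snap('top'); t=snap('scene')
a=cv2.resize(s['pixels'][90:190,250:400],(600,400),interpolation=2); b=cv2.resize(t['pixels'][140:270,150:300],(400,347),interpolation=2)
b=cv2.copyMakeBorder(b,0,53,0,0,0); b=b[:, :200+0] if 0 else b
im=cv2.resize(np.hstack([a,b]),(800,320)); cv2.imwrite('pics/hov.png',im[...,::-1])
"
```

```text
t 3.375 s 2.6746518422298973 lat 3.2287230003365526 z 0.1599239292229 F [-0.13  1.25  0.32] op 0.005002860289815842 dp [-8.7  3.  99.9] twist [ 0. -0.  0.]
```

View pics/hov.png

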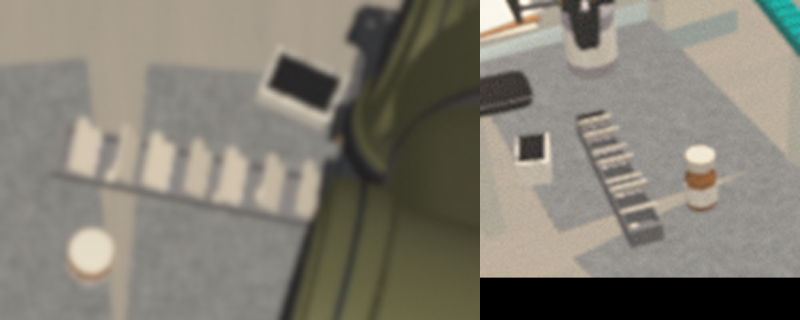

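The fingers are above the pad, which sits at (590,118) in the right half. The organiser and the card box and bottle beside it haven't moved. I'll come down onto the pad next.

>>> {"name": "step_arm", "arguments": {"motion": [{"dp": [-8,3,30],"twist": [0,0,0],"hand": -1},{"dp": [-8,3,60],"twist": [0,0,0],"hand": -1},{"dp": [-8,3,85],"twist": [0,0,0],"hand": -1},{"dp": [-8,3,100],"twist": [0,0,0],"hand": -1},{"dp": [-8,3,100],"twist": [0,0,0],"hand": -1}]}}

```text
clock: 4.1
tool_pos: [0.5489, -0.1971, 0.0586]
eef_rot: [0.771, 0.637, -0.0, -0.0]
contact_force: [-0.3, -0.5, -0.4]
opening: 0.012
finger_force: 0.0
```

```bash
python3 -c "
from h import *
np.set_printoptions(precision=2,suppress=True)
togo(rowpt(-.006,.05))"
```

```text
t 4.1 s -5.899509086246938 lat 1.0698526604879552 z 0.05855783939057868 F [-0.32 -0.54 -0.38] op 0.012164251908461774 dp [-0.1  1.1  8.6] twist [-0. -0.  0.]
```

>>> {"name": "step_arm", "arguments": {"motion": [{"dp": [0,1,3],"twist": [0,0,0],"hand": -1},{"dp": [0,1,5],"twist": [0,0,0],"hand": -1},{"dp": [0,1,5],"twist": [0,0,0],"hand": -1},{"dp": [0,1,5],"twist": [0,0,0],"hand": -1}]}}

```text
clock: 4.6
tool_pos: [0.5503, -0.1977, 0.0542]
eef_rot: [0.771, 0.637, 0.0, 0.0]
contact_force: [-0.2, 0.2, -1.0]
opening: 0.011
finger_force: 0.0
```

>>> {"name": "step_arm", "arguments": {"motion": [{"dp": [0,0,2],"twist": [0,0,0],"hand": -1},{"dp": [0,0,4],"twist": [0,0,0],"hand": -1},{"dp": [0,0,4],"twist": [0,0,0],"hand": -1},{"dp": [0,0,4],"twist": [0,0,0],"hand": -1}]}}

```text
clock: 5.1
tool_pos: [0.5502, -0.1976, 0.05]
eef_rot: [0.771, 0.637, 0.0, 0.0]
contact_force: [-0.2, -0.0, 1.3]
opening: 0.005
finger_force: 0.8
```

>>> {"name": "step_arm", "arguments": {"motion": [{"dp": [6,0,0],"twist": [0,0,0],"hand": -1},{"dp": [13,0,0],"twist": [0,0,0],"hand": -1},{"dp": [20,0,0],"twist": [0,0,0],"hand": -1},{"dp": [27,0,0],"twist": [0,0,0],"hand": -1},{"dp": [34,0,0],"twist": [0,0,0],"hand": -1}]}}

```text
clock: 5.72
tool_pos: [0.5566, -0.1628, 0.0497]
eef_rot: [0.771, 0.637, 0.0, -0.001]
contact_force: [0.3, -0.7, 0.4]
opening: 0.008
finger_force: 0.0
```

```bash
python3 -c "
from h import *
np.set_printoptions(precision=2,suppress=True)
togo(rowpt(.227,.05))
s=snap('scene'); b=cv2.resize(s['pixels'][140:270,150:300],(600,520),interpolation=2)
cv2.imwrite('pics/sw1.png',b[...,::-1])"
```

```text
t 5.725 s 29.245226986010923 lat -0.009869386342917136 z 0.04974781292750313 F [ 0.26 -0.68  0.36] op 0.0076356611892141974 dp [197.8   0.2  -0.1] twist [-0. -0.  0.]
```

View pics/sw1.png

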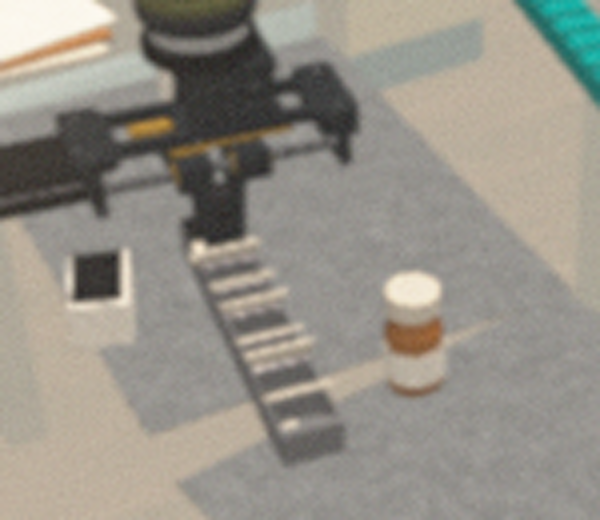

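The fingers are at (215,225), centred on the box and over the first lid. The organiser's far end (315,440) hasn't moved, nor have the card box and the bottle. I'll carry on down the row.

>>> {"name": "step_arm", "arguments": {"motion": [{"dp": [7,0,0],"twist": [0,0,0],"hand": -1},{"dp": [14,0,0],"twist": [0,0,0],"hand": -1},{"dp": [21,0,0],"twist": [0,0,0],"hand": -1},{"dp": [28,0,0],"twist": [0,0,0],"hand": -1},{"dp": [35,0,0],"twist": [0,0,0],"hand": -1}]}}

```text
clock: 6.4
tool_pos: [0.5633, -0.1291, 0.0499]
eef_rot: [0.771, 0.637, 0.0, -0.0]
contact_force: [0.3, 0.3, -0.2]
opening: 0.002
finger_force: 0.0
```

>>> {"name": "step_arm", "arguments": {"motion": [{"dp": [7,0,0],"twist": [0,0,0],"hand": -1},{"dp": [14,0,0],"twist": [0,0,0],"hand": -1},{"dp": [21,0,0],"twist": [0,0,0],"hand": -1},{"dp": [28,0,0],"twist": [0,0,0],"hand": -1},{"dp": [35,0,0],"twist": [0,0,0],"hand": -1}]}}

```text
clock: 7.02
tool_pos: [0.5699, -0.095, 0.0499]
eef_rot: [0.771, 0.637, 0.0, -0.0]
contact_force: [-0.7, -1.9, -1.2]
opening: 0.009
finger_force: 1.0
```

```bash
python3 -c "
from h import *
np.set_printoptions(precision=2,suppress=True)
togo(rowpt(.227,.05))
s=snap('scene'); b=cv2.resize(s['pixels'][140:270,150:300],(600,520),interpolation=2)
cv2.imwrite('pics/sw2.png',b[...,::-1])"
```

```text
t 7.025 s 98.38234313592658 lat -0.17562312224177368 z 0.04990793836847143 F [-0.65 -1.87 -1.16] op 0.00853983075267258 dp [128.6  -0.1  -0.1] twist [-0. -0.  0.]
```

View pics/sw2.png

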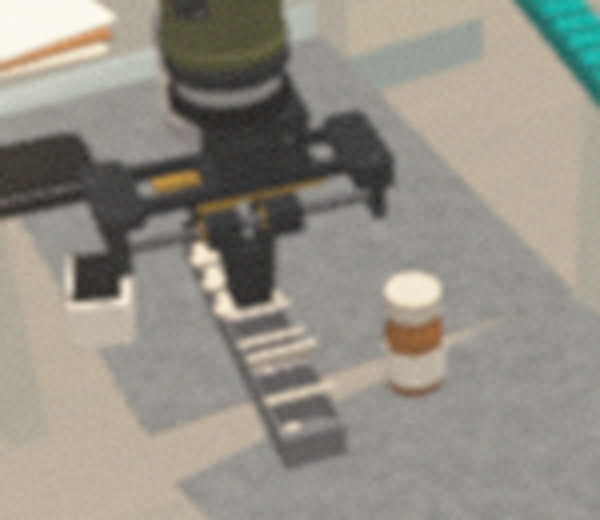

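Lids 1–3 lie flat behind the finger, at (205,250), (212,275) and (225,300). The box end has shifted by only a pixel or so. I'll continue.

>>> {"name": "step_arm", "arguments": {"motion": [{"dp": [7,0,0],"twist": [0,0,0],"hand": -1},{"dp": [14,0,0],"twist": [0,0,0],"hand": -1},{"dp": [21,0,0],"twist": [0,0,0],"hand": -1},{"dp": [28,0,0],"twist": [0,0,0],"hand": -1},{"dp": [35,0,0],"twist": [0,0,0],"hand": -1}]}}

```text
clock: 7.7
tool_pos: [0.5763, -0.0611, 0.0499]
eef_rot: [0.771, 0.637, -0.0, 0.0]
contact_force: [0.2, -1.1, 0.2]
opening: 0.005
finger_force: 0.2
```

>>> {"name": "step_arm", "arguments": {"motion": [{"dp": [7,0,0],"twist": [0,0,0],"hand": -1},{"dp": [14,0,0],"twist": [0,0,0],"hand": -1},{"dp": [21,0,0],"twist": [0,0,0],"hand": -1},{"dp": [28,0,0],"twist": [0,0,0],"hand": -1},{"dp": [35,0,0],"twist": [0,0,0],"hand": -1}]}}

```text
clock: 8.32
tool_pos: [0.583, -0.0265, 0.0499]
eef_rot: [0.771, 0.637, -0.0, 0.0]
contact_force: [-0.0, 0.6, 0.7]
opening: 0.012
finger_force: 0.1
```

>>> {"name": "step_arm", "arguments": {"motion": [{"dp": [7,0,0],"twist": [0,0,0],"hand": -1},{"dp": [14,0,0],"twist": [0,0,0],"hand": -1},{"dp": [21,0,0],"twist": [0,0,0],"hand": -1},{"dp": [28,0,0],"twist": [0,0,0],"hand": -1},{"dp": [35,0,0],"twist": [0,0,0],"hand": -1}]}}

```text
clock: 8.95
tool_pos: [0.5898, 0.0082, 0.0499]
eef_rot: [0.771, 0.637, 0.0, -0.0]
contact_force: [-0.0, 0.2, -0.4]
opening: 0.007
finger_force: 0.1
```

```bash
python3 -c "
from h import *
np.set_printoptions(precision=2,suppress=True)
togo(rowpt(.24,.05))
s=snap('scene'); b=cv2.resize(s['pixels'][140:270,150:300],(600,520),interpolation=2)
cv2.imwrite('pics/sw3.png',b[...,::-1])"
```

```text
t 8.95 s 203.43509410524345 lat -0.2147810677033751 z 0.04993992731187846 F [-0.04  0.16 -0.4 ] op 0.006664025423981813 dp [36.6 -0.2 -0.1] twist [ 0. -0.  0.]
```

View pics/sw3.png

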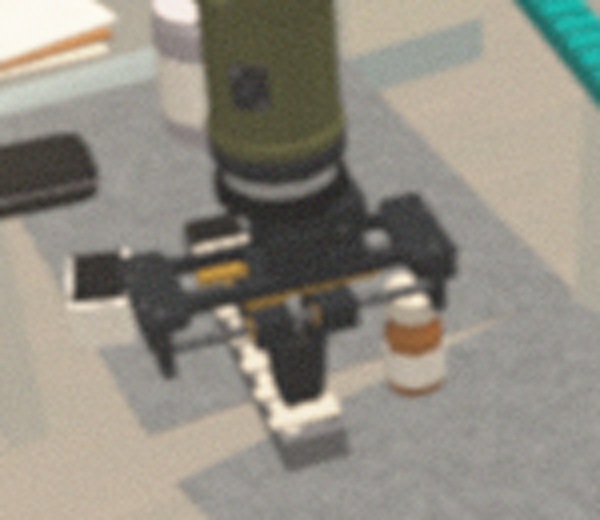

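All the lids behind the finger are down. Only lid 7 at (310,405) is still under it. I'll finish the pass and then lift clear.

>>> {"name": "step_arm", "arguments": {"motion": [{"dp": [7,0,0],"twist": [0,0,0],"hand": -1},{"dp": [14,0,0],"twist": [0,0,0],"hand": -1},{"dp": [21,0,0],"twist": [0,0,0],"hand": -1},{"dp": [28,0,0],"twist": [0,0,0],"hand": -1},{"dp": [36,0,0],"twist": [0,0,0],"hand": -1}]}}

```text
clock: 9.62
tool_pos: [0.5965, 0.0435, 0.0499]
eef_rot: [0.771, 0.637, 0.0, -0.0]
contact_force: [-0.3, 0.5, -0.4]
opening: 0.01
finger_force: 0.0
```

>>> {"name": "step_arm", "arguments": {"motion": [{"dp": [0,0,0],"twist": [0,0,0],"hand": -1},{"dp": [0,0,-20],"twist": [0,0,0],"hand": -1},{"dp": [0,0,-70],"twist": [0,0,0],"hand": -1},{"dp": [0,0,-130],"twist": [0,0,0],"hand": -1},{"dp": [0,0,-190],"twist": [0,0,0],"hand": -1}]}}

```text
clock: 10.25
tool_pos: [0.5961, 0.0423, 0.2432]
eef_rot: [0.771, 0.636, 0.0, 0.0]
contact_force: [0.6, 0.2, -0.4]
opening: 0.01
finger_force: 0.0
```

>>> {"name": "step_arm", "arguments": {"motion": [{"dp": [50,-20,0],"twist": [0,0,0],"hand": -1},{"dp": [100,-40,0],"twist": [0,0,0],"hand": -1},{"dp": [150,-60,0],"twist": [0,0,0],"hand": -1},{"dp": [200,-80,0],"twist": [0,0,0],"hand": -1},{"dp": [200,-80,0],"twist": [0,0,0],"hand": -1}]}}

```text
clock: 10.88
tool_pos: [0.5535, 0.2607, 0.2408]
eef_rot: [0.768, 0.64, 0.001, -0.002]
contact_force: [-0.6, -0.5, 0.1]
opening: 0.005
finger_force: 0.0
```

```bash
python3 -c "
from h import *
np.set_printoptions(precision=3,suppress=True)
s=snap('top'); W=np.nan_to_num(cloud(s),nan=-1)
d=W[...,:2]-rowpt(0,0)[:2]; x=d@E; y=d@N
for i in range(7):
    h=.014+.03*i; m=(x>h+.004)&(x<h+.028)&(abs(y)<.012); print(i+1,np.percentile(W[m][:,2],[10,50,95])*1000)
t=snap('scene')
a=cv2.resize(s['pixels'][90:190,250:400],(480,320),interpolation=2); b=cv2.resize(t['pixels'][150:257,160:267],(320,320),interpolation=2)
cv2.imwrite('pics/end.png',np.hstack([a,b])[...,::-1]); togo(rowpt(0,0))
"
```

```text
1 [24.901 29.966 33.907]
2 [25.43  29.495 33.192]
3 [24.292 30.174 33.827]
4 [23.639 29.675 34.532]
5 [24.536 30.3   33.272]
6 [22.742 29.634 33.709]
7 [23.446 29.654 34.025]
t 10.975 s 438.4609186610258 lat 79.82078739686183 z 0.24097871800927012 F [0.256 0.393 0.069] op 0.0030498293466743485 dp [-438.5   79.3  241.1] twist [0.001 0.    0.001]
```

View pics/end.png

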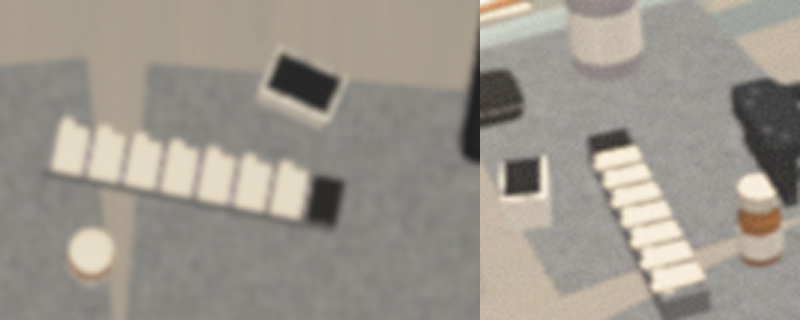

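All seven lids are flat, with tops at about 30 mm. The pad is at (325,200) in the left half, the organiser is where it was, and the card box and bottle are unmoved.

```bash
python3 -c "
from plant import r
print(r.finish_job())"
```

```text
the job is handed in; nothing more can be done
None
```

I ran the closed fingertips along the grey organiser in one light pass and all seven lids folded shut, with tops measured at about 30 mm; the organiser and the things beside it stayed in place, and the job was handed in at about 11 s (no verdict returned).

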